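Shut the air valve under the sliding cover

ROBOT

A 6-joint arm with a two-finger parallel gripper is mounted at the origin on the work surface. World frame = base frame: x ahead of the robot, y to its left, z up, the work surface at z = 0. Lengths are in mm, angles in rad, forces in N, time in s.
With the tool pointing down it reaches from about 350 to 975 mm from the base axis. Payload 7.1 kg.
Tool frame: the origin (TCP) lies at the very end of the fingers, on their centre line; the grasp point (between the pads) lies ctrl.hold_point_z behind it (ctrl.hold_point_z is the distance from the TCP to the grasp point, in mm); z points along the fingers, y is the line along which they close (so a half turn about z gives the same grasp; the last joint's range is limited). The gripper opens to 88 mm and grips with 3 to 60 N. Pads are 20 mm wide; open, the fingers measure 115 mm over their backs; the gripper's body (75 mm by 178 mm) begins 61 mm behind the grasp point.
Start: joints at [1.105, 0.423, 1.63, -0, 1.089, -0.019], TCP at [270.019, 563.644, 222.675] pointing down, gripper open.
Joint ranges: [-3, 3], [-0.9, 2.11], [0.09, 2.58], [-1.31, 4.45], [0.11, 2.69], [-2.54, 2.54]. Speed limits (rad/s): [2.39, 2.39, 3.01, 3.14, 3.14, 3.14].

INTERFACE

Orientations are given as a rotation vector (axis times angle).
In Python, from workcell import ctrl gives the robot as it stands. The module is installed in compiled form; this text tells all that it offers.
- The arm moves only by the shell command python3 -m creep 'ROWS'. ROWS is JSON, a list of rows, each an object with "translation": the shift along the tool's x, y, z in mm, a list of three; "angular": the turn, a rotation vector about the tool's x, y, z in rad, a list of three; "jaw": the opening, from 0 (shut) to 1 (fully open). A call has exactly 8 rows; each row is the pose to reach, as a shift and turn from the pose commanded when the call began, along the tool's axes at that moment; what a row does not reach only later rows make up. A row lasts 1/8 s, in which the tool goes at most 62.5 mm and 10.7 degrees, less where a joint would pass 70% of its speed; a pose out of reach is approached as far as the arm can. A call with a gripper value outside its range is refused whole. The fingers move at their own pace and stop on an object; the grip force is fixed at half the most. Time passes only in rows, so rows that repeat a pose let the fingers close, or fill a call up. It gives the time, the measured TCP pose, the force, the opening and the grip force at its end, in the units of the state.
- ctrl.get_obs(): the state, without advancing time (a new reading comes with each control period).
- ctrl.get_image(name): name is "scene" or "side" or "wrist"; returns the picture (480x640x3 uint8, red, green, blue); there is no depth.
- ctrl.camera_info(name): a dict with "camera_matrix" (3x3 intrinsics, pixels), "world_from_camera" (4x4, takes a point from camera to world coordinates). Camera axes: x right, y up, looking along -z (the intrinsics and any distortion apply to the point x, -y, -z); pixel columns grow to the right and rows downward; lengths in mm; the calibration is good to about 2 mm. A picture is of the moment at which its call begins: read the wrist's pose just before it. camera_info takes no time and is no camera call; for the wrist camera it gives the pose at the moment of the call.
- ctrl.close_job(): hands the job in; it is judged then, once.
Trained networks look in the newest picture that a camera, given by its name, has taken for a name from the list of things; names that differ only in an ending like _2 or _b are one class to them, and where a whole thing is asked for, a point or a joint stands for the part that bears it (a point fixed in the world has none). Each returns a list of dicts, best first, with "score" (0 to 1); they miss things now and then, are a little off and sometimes report something else, mostly with a low value. They report only what shows in the picture. A call takes as long as a camera call.
- ctrl.look_for(camera, label): "rect" ([left, top, right, bottom] in pixels, round what is visible of it).
The state is a dict: "t": time; "qpos": joint angles; "qvel": joint speeds; "joint_torque": joint torques, N m; "ee_pos": TCP position; "orientation": TCP orientation; "ft_force": force on the tool from outside, world axes, zero at the start; "moment": the same for the moment, N m; "width": finger opening in mm; "grasp_force": force on a finger pad.
Only numpy, scipy, OpenCV 4.12 (cv2) and the standard library are available. Lean on these libraries where they do the work, as an engineer would, in place of code of your own. Each camera call takes 0.05 s, during which the arm holds its last target. There are 200 camera calls.

TASK

On the workshop's air-line valve box, slide the cover plate all the way to the other end of the box by pushing its raised bar with the fingertips, without lifting the cover, so that the hidden valve with the round disc at the end of its handle is laid bare. Then push that handle clockwise (seen from above) a quarter turn until it is fully shut, square across its pipe. Leave the plain-handled valve as it is, leave the cover lying in its guides clear of the shut valve, and do not disturb the loose parts and tools around.

Things in the scene. Friction and masses are not known exactly. Their poses are not given: they have to be found in the camera images.
- valve_box: Grey open-topped steel box fixed to the bench, 190 x 420 mm, 78 mm high at its ends; origin on the bench under its centre, x across it (away from the robot), y along its length, z up. Inner floor at z = 6 mm, no wall between its halves. Two 20 mm pipes (tops at z = 32 mm) cross it along x at y = +-98 mm, each with a brass valve in its middle; which valve is at which end varies.
- box_ledge (a point): Point at the centre of the box's mouth, at the height of the ledges on which the cover lies (z = 66 mm). The opening between the ledges is 146 mm wide (x = +-73 mm); guides beside the cover have inner faces at x = +-88 mm and tops at z = 75 mm; end stops have inner faces at y = +-205 mm and tops at z = 78 mm.
- cover: Loose bare-metal plate, 172 (x) x 190 (y) x 5 mm, 0.3 to 0.65 kg, flat on the ledges over the half with the disc valve; slides along the box's y (friction 2 to 8 N), centre from y = -110 to +110 mm. Origin at the centre of its underside, axes as the box's. A dark raised bar, 70 mm along x, 12 mm thick along y, 22 mm high above the plate (top 27 mm above the origin), crosses its middle.
- disc_valve: Hexagonal brass valve, 38 mm across, in the box at y = +98 or -98 mm of the box frame, x = 0, under the cover at the start. Origin at bench level on the handle's vertical pivot line; axes parallel to the box's. The valve ends at z = 43 mm, below the handle.
- disc_handle (a joint): Angle of the handle with the round disc: 0 = open, pointing to the box's -x (to the robot) along the pipe; grows clockwise seen from above; 1.571 = shut, at its stop, pointing to the box's +y, square to the pipe. Starts between 0 and 0.3. Stays where it is left; friction about 0.12 N m (2 to 3 N at 50 mm).
- disc_tip (a point): Centre of the flat steel disc at the end of the disc handle, 34 mm in diameter, 12 mm thick, 52 mm from the pivot, 52 mm above the bench. From pivot to disc the handle is a steel bar 12 mm wide, z = 46 to 58 mm; the disc's far edge is 69 mm from the pivot.
- plain_valve: Same brass valve body, without the disc on its handle, in the other half of the box, uncovered at the start. To be left alone.
- plain_handle (a joint): Angle of the plain bar handle, same meaning as the disc handle; starts between 0 and 0.2 (open) and must stay so.
- plain_tip (a point): Point 52 mm from the pivot on the plain bar handle (same bar, 64 mm long, no disc), 52 mm above the bench.
- bearing: Loose steel bearing ring, 62 mm across, 17 mm high, on the bench in front of the box; origin at the centre of its underside.
- socket: Loose steel socket, 28 mm across, 45 mm high, standing in front of the box; origin at the centre of its underside.
- bushing: Loose brass bushing, 30 mm across, 24 mm high, standing on the box's floor half way along it near the far wall (box x about +55 mm); origin at the centre of its underside.
- spray_can: Loose black can, 60 mm across, 170 mm high, standing beyond the box's +y end; origin at the centre of its underside.
- wrench: Loose 200 mm steel wrench lying behind the box; origin on the bench under it.
- screwdriver: Loose screwdriver lying behind the box; origin on the bench under it.
- gear_blank: Loose dark steel gear blank, 72 mm across, 34 mm high, beyond the box's -y end; origin at the centre of its underside.

How it is judged:
By the outcome, as a careful person would: the job done as asked, in the order asked, and still so for the second after the job is handed in, with the robot touching nothing.
It also fails if it takes over 45 s, if anything falls off the work surface, if the arm or the gripper's body presses on something with over 40 N, if the wrist force passes 120 N, or if a joint passes its speed limit or range.

## Working session

There is one attempt and no reset: what is moved stays moved. The work goes in short steps, Python scripts to look and compute and a shell command to move; the robot and the scene stay as the last step left them, time stands still between calls to the robot, and variables do not carry over. Pictures are saved under pics/ and viewed, at most 10 in all, crops included, and the job is handed in when it is done.

```bash
mkdir -p pics
python3 - <<'E'
from workcell import ctrl
import cv2
import numpy as np
np.set_printoptions(precision=3,suppress=True)
for n in ("scene","side"):
    im=ctrl.get_image(n); cv2.imwrite(f"pics/{n}0.png",im[:,:,::-1])
    ci=ctrl.camera_info(n); print(n,ci)
    for l in ("valve_box","cover","plain_valve","plain_handle"):
        print(l,[(np.round(d["rect"]),round(d["score"],2)) for d in ctrl.look_for(n,l)[:2]])
o=ctrl.get_obs(); print(o)
print(ctrl.hold_point_z)
E
```

```text
scene {'camera_matrix': array([[485.847,   0.   , 311.924],
       [  0.   , 485.847, 238.235],
       [  0.   ,   0.   ,   1.   ]]), 'world_from_camera': array([[  -0.429,   -0.534,    0.729, 1368.246],
       [   0.903,   -0.231,    0.362,  429.521],
       [  -0.025,    0.813,    0.581,  698.096],
       [   0.   ,    0.   ,    0.   ,    1.   ]])}
valve_box [(array([210., 201., 414., 310.]), 0.7)]
cover [(array([220., 210., 320., 264.]), 0.7)]
plain_valve [(array([342., 237., 364., 272.]), 0.86)]
plain_handle [(array([347., 239., 365., 261.]), 0.55)]
side {'camera_matrix': array([[510.432,   0.   , 327.13 ],
       [  0.   , 510.432, 244.328],
       [  0.   ,   0.   ,   1.   ]]), 'world_from_camera': array([[   0.935,    0.237,   -0.263,  360.436],
       [  -0.353,    0.664,   -0.659, -619.358],
       [   0.019,    0.709,    0.705,  737.061],
       [   0.   ,    0.   ,    0.   ,    1.   ]])}
valve_box [(array([222., 164., 420., 358.]), 0.67)]
cover [(array([271., 224., 409., 326.]), 0.95)]
plain_valve [(array([264., 206., 307., 236.]), 0.79)]
plain_handle [(array([257., 204., 294., 225.]), 0.86)]
{'t': 0.5, 'qpos': array([ 1.105,  0.423,  1.63 ,  0.   ,  1.089, -0.019]), 'qvel': array([-0.002, -0.   ,  0.001,  0.   , -0.   , -0.001]), 'joint_torque': array([ -0.002, -54.414, -27.381,   0.064,   0.018,  -0.   ]), 'ee_pos': array([270.   , 563.618, 222.627]), 'orientation': array([-0.696, -3.063,  0.   ]), 'ft_force': array([-0.786, -0.975, -0.513]), 'moment': array([-0.011, -0.038,  0.005]), 'grasp_force': 0.0, 'width': 87.82412324361778}
18.700000000000003
```

View pics/scene0.png

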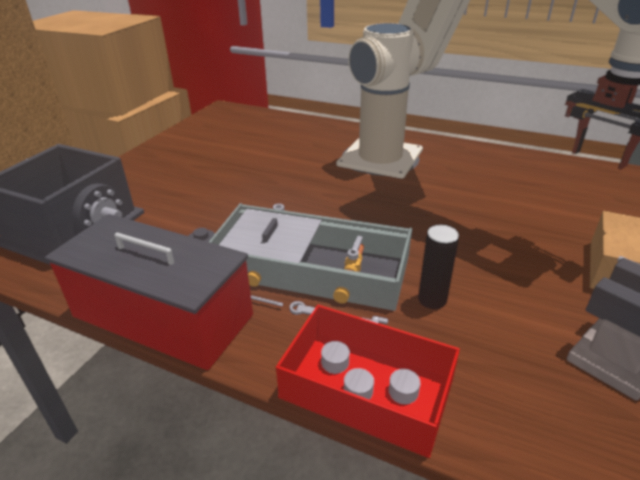

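View pics/side0.png

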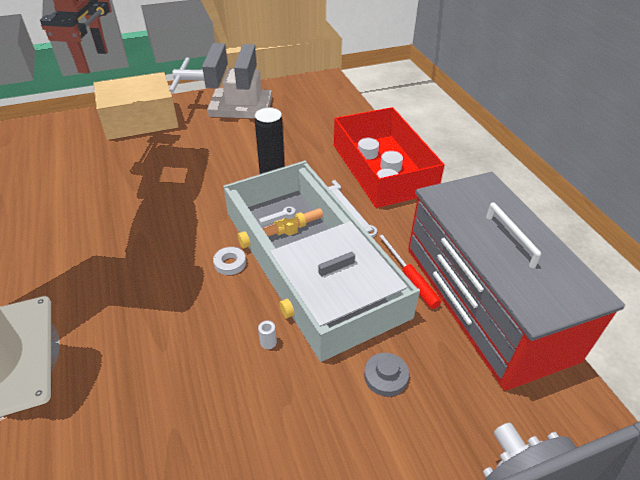

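The side view shows the cover over the box's −y half, with the bar near (337,263) and the plain valve open at (285,222) in the +y half. In the scene view the bar is near (269,230) and the box's top corners are near (239,206) and (411,231). Next I'll enlarge both to get corner pixels.

Run:
```python
import cv2,numpy as np
a=cv2.imread("pics/scene0.png")[195:315,200:420]; b=cv2.imread("pics/side0.png")[155:365,215:425]
a=cv2.resize(a,None,fx=3.5,fy=3.5,interpolation=cv2.INTER_CUBIC); cv2.imwrite("pics/a.png",a)
b=cv2.resize(b,None,fx=2.8,fy=2.8,interpolation=cv2.INTER_CUBIC); cv2.imwrite("pics/b.png",b)
```

```text
(no output)
```

View pics/a.png

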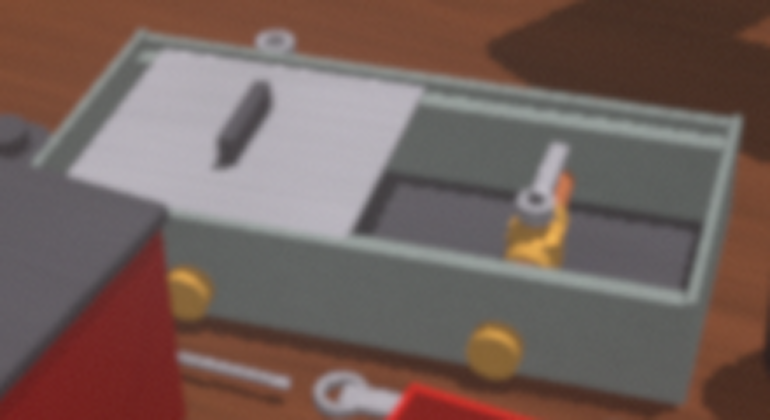

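View pics/b.png

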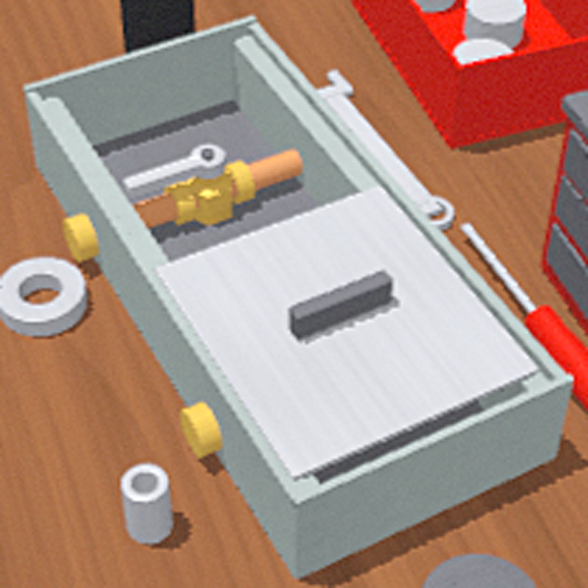

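The crops give sharp corners: the box's top corners, the cover's corners and the bar's top edges. I'll fit the box pose and the cover's position from both views.

```bash
cat > h.py <<'E'
from workcell import ctrl
import numpy as np
np.set_printoptions(precision=3,suppress=True)
def proj(ci,P):
    K=np.array(ci["camera_matrix"]);T=np.linalg.inv(ci["world_from_camera"])
    p=np.asarray(P)@T[:3,:3].T+T[:3,3]; p=p*[1,-1,-1]
    q=p@K.T; return q[:,:2]/q[:,2:]
E
python3 - <<'E'
from h import *
from scipy.optimize import least_squares
S,C=ctrl.camera_info("side"),ctrl.camera_info("scene")
s=lambda L:np.array(L)/2.8+[215,155]
c=lambda L:np.array(L)/3.5+[200,195]
bs=s([(27,90),(255,18),(572,378),(292,500),(298,578)]);Bs=[(-95,210,78),(95,210,78),(95,-210,78),(-95,-210,78),(-95,-210,0)]
bc=c([(140,32),(741,117),(693,303),(682,405)]);Bc=[(-95,-210,78),(-95,210,78),(95,210,78),(95,210,0)]
cs=s([(377,188),(540,374),(297,480),(158,266),(291,304),(385,271),(391,280),(299,313)])
Cs=[(86,95,5),(86,-95,5),(-86,-95,5),(-86,95,5),(-35,6,27),(35,6,27),(35,-6,27),(-35,-6,27)]
cc=c([(160,50),(424,88),(353,237),(68,178),(263,85),(225,145)])
Cc=[(-86,-95,5),(-86,95,5),(86,95,5),(86,-95,5),(-35,0,27),(35,0,27)]
def W(P,x,y,z,a):
    P=np.array(P,float);R=np.array([[np.cos(a),-np.sin(a),0],[np.sin(a),np.cos(a),0],[0,0,1]])
    return P@R.T+[x,y,z]
fb=lambda v:np.r_[(proj(S,W(Bs,*v))-bs).ravel(),(proj(C,W(Bc,*v))-bc).ravel()]
fc=lambda v:np.r_[(proj(S,W(Cs,*v))-cs).ravel(),(proj(C,W(Cc,*v))-cc).ravel()]
for f in (fb,fc):
    r=least_squares(f,[650,50,0,0],x_scale=[100,100,100,1],loss='soft_l1');print(r.x,np.abs(f(r.x)).reshape(-1,2).max(1))
    if f is fb:b=r.x
    else:
        d=r.x[:2]-b[:2];a=b[3];print("cover in box",d@[np.cos(a),np.sin(a)],d@[-np.sin(a),np.cos(a)])
o=ctrl.get_obs()
from scipy.spatial.transform import Rotation as Ro
R=Ro.from_rotvec(o["orientation"]).as_matrix();print(R)
a=b[3]
yb=np.array([-np.sin(a),np.cos(a),0])
print("box y in tool",R.T@yb,"yaw",a)
E
```

```text
[590.701  37.312  -1.762   0.145] [1.65  0.919 0.145 1.332 1.258 0.476 0.427 0.598 0.614]
[604.645 -55.031  62.857   0.157] [1.296 2.667 1.155 1.639 1.166 1.362 1.113 1.965 0.647 0.44  2.379 5.135
 0.532 0.643]
cover in box 0.4922738897449912 -93.38872161713515
[[-0.902  0.432 -0.   ]
 [ 0.432  0.902 -0.   ]
 [ 0.    -0.    -1.   ]]
box y in tool [ 0.558  0.83  -0.   ] yaw 0.14458913191655814
```

```bash
cat >> h.py <<'E'
from scipy.spatial.transform import Rotation as Ro
BX=[590.7,37.3,0.146]
def bw(p):
    c,s=np.cos(BX[2]),np.sin(BX[2]);return np.array([BX[0]+c*p[0]-s*p[1],BX[1]+s*p[0]+c*p[1],p[2]])
def go(p,yaw=0):
    """shift, turn in tool axes to box-frame p with tool y at angle yaw from box x (tool down)"""
    o=ctrl.get_obs();R=Ro.from_rotvec(o["orientation"]);a=BX[2]+yaw
    y=np.array([np.cos(a),np.sin(a),0]);z=np.array([0,0,-1.]);T=Ro.from_matrix(np.c_[np.cross(y,z),y,z])
    return R.inv().apply(bw(p)-o["ee_pos"]),(R.inv()*T).as_rotvec()
def inbox():
    o=ctrl.get_obs();c,s=np.cos(BX[2]),np.sin(BX[2]);d=o["ee_pos"]-[BX[0],BX[1],0]
    return np.array([c*d[0]+s*d[1],-s*d[0]+c*d[1],d[2]]),o["ft_force"],o["t"]
E
python3 -c "
from h import *
print(*go([0,-128,222])); print(*go([0,-128,130]))"
```

```text
[-588.157 -442.224    0.65 ] [-0.     0.     0.978]
[-588.161 -442.214   92.65 ] [-0.     0.     0.978]
```

```bash
python3 -m creep '[{"translation":[-45,-34,0],"angular":[0,0,0.12],"jaw":0.4},{"translation":[-90,-68,0],"angular":[0,0,0.24],"jaw":0.4},{"translation":[-135,-102,0],"angular":[0,0,0.36],"jaw":0.4},{"translation":[-180,-136,0],"angular":[0,0,0.48],"jaw":0.4},{"translation":[-225,-170,0],"angular":[0,0,0.6],"jaw":0.4},{"translation":[-270,-204,0],"angular":[0,0,0.72],"jaw":0.4},{"translation":[-315,-238,0],"angular":[0,0,0.84],"jaw":0.4},{"translation":[-360,-272,0],"angular":[0,0,0.978],"jaw":0.4}]'
python3 -c "
from h import *
print(*go([0,-128,130]))"
```

```text
t: 1.5
ee_pos: [478.0, 161.1, 223.0]
orientation: [2.058, 2.373, 0.001]
ft_force: [0.7, 0.1, 0.5]
width: 35.6
grasp_force: 0.0
[-266.54    94.575   93.07 ] [ 0.001 -0.    -0.004]
```

```bash
python3 -m creep '[{"translation":[-45,16,0],"angular":[0,0,0],"jaw":0.4},{"translation":[-90,32,0],"angular":[0,0,0],"jaw":0.4},{"translation":[-135,48,10],"angular":[0,0,0],"jaw":0.4},{"translation":[-180,64,25],"angular":[0,0,0],"jaw":0.4},{"translation":[-225,80,40],"angular":[0,0,0],"jaw":0.4},{"translation":[-266,95,55],"angular":[0,0,0],"jaw":0.4},{"translation":[-266,95,65],"angular":[0,0,0],"jaw":0.4},{"translation":[-266,95,65],"angular":[0,0,0],"jaw":0.4}]'
python3 - <<'E'
from h import *
import cv2
print(inbox(),*go([0,-128,80]))
ci=ctrl.camera_info("wrist");im=ctrl.get_image("wrist")[:,:,::-1].copy()
# predicted points: bar top corners at cover y=-94, end stop
for p in [(-35,-88,93),(35,-88,93),(35,-100,93),(-35,-100,93),(-95,-210,78),(95,-210,78)]:
    q=proj(ci,[bw(p)])[0]; print(p,q)
    cv2.drawMarker(im,tuple(int(v) for v in q),(0,0,255),0,12,1)
cv2.imwrite("pics/w1.png",im)
E
```

```text
t: 2.5
ee_pos: [608.7, -86.1, 156.7]
orientation: [-2.053, -2.375, 0.002]
ft_force: [0.3, 0.1, 0.7]
width: 34.8
grasp_force: 0.0
(array([  -0.126, -124.684,  156.669]), array([0.309, 0.103, 0.675]), 2.5) [-3.394  0.305 76.665] [-0.002 -0.001 -0.   ]
(-35, -88, 93) [262.954 195.311]
(35, -88, 93) [374.024 195.215]
(35, -100, 93) [373.319 213.92 ]
(-35, -100, 93) [263.736 213.994]
(-95, -210, 78) [193.635 352.517]
(95, -210, 78) [444.501 352.691]
```

View pics/w1.png

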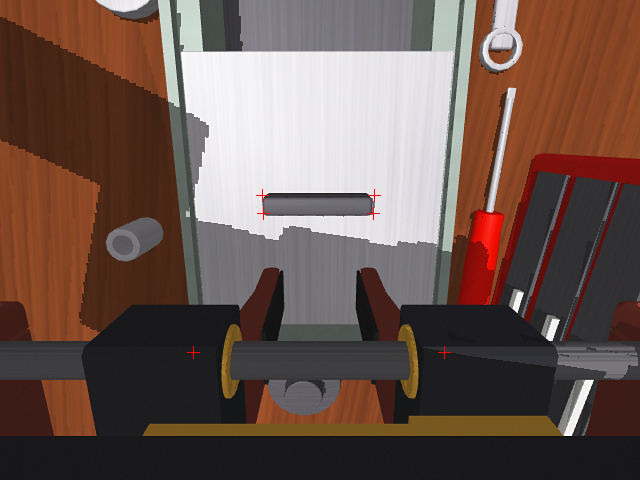

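The predicted bar corners land on the bar at about (263–374, 195–214), so the box fit holds to about 1 mm. I'll descend behind the bar and push.

```bash
python3 -m creep '[{"translation":[0,0,30],"angular":[0,0,0],"jaw":0.4},{"translation":[0,0,60],"angular":[0,0,0],"jaw":0.4},{"translation":[0,0,78],"angular":[0,0,0],"jaw":0.4},{"translation":[0,0,78],"angular":[0,0,0],"jaw":0.4},{"translation":[10,0,78],"angular":[0,0,0],"jaw":0.4},{"translation":[25,0,78],"angular":[0,0,0],"jaw":0.4},{"translation":[45,0,78],"angular":[0,0,0],"jaw":0.4},{"translation":[65,0,78],"angular":[0,0,0],"jaw":0.4}]'
python3 -c "
from h import *
print(inbox(),*go([0,94,78]))"
```

```text
t: 3.55
ee_pos: [600.6, -20.9, 80.4]
orientation: [2.052, 2.377, 0.001]
ft_force: [0.1, -2.8, 2.4]
width: 35.3
grasp_force: 1.7
(array([  1.378, -58.993,  80.417]), array([ 0.07 , -2.832,  2.398]), 3.55) [152.995  -1.328   2.345] [0.001 0.    0.   ]
```

```bash
python3 -m creep '[{"translation":[25,0,0],"angular":[0,0,0],"jaw":0.4},{"translation":[50,0,0],"angular":[0,0,0],"jaw":0.4},{"translation":[75,0,0],"angular":[0,0,0],"jaw":0.4},{"translation":[98,0,0],"angular":[0,0,0],"jaw":0.4},{"translation":[118,0,0],"angular":[0,0,0],"jaw":0.4},{"translation":[132,0,0],"angular":[0,0,0],"jaw":0.4},{"translation":[142,0,0],"angular":[0,0,0],"jaw":0.4},{"translation":[148,0,0],"angular":[0,0,0],"jaw":0.4}]'
python3 -c "
from h import *
print(inbox(),*go([0,94,78]))"
```

```text
t: 4.55
ee_pos: [578.8, 124.5, 79.7]
orientation: [-2.053, -2.378, 0.0]
ft_force: [0.2, -3.7, 3.0]
width: 35.2
grasp_force: 1.8
(array([ 0.873, 88.047, 79.682]), array([ 0.227, -3.707,  2.982]), 4.55) [ 5.953 -0.872  1.682] [-0.  0.  0.]
```

```bash
python3 -m creep '[{"translation":[2,0,0],"angular":[0,0,0],"jaw":0.4},{"translation":[4,0,0],"angular":[0,0,0],"jaw":0.4},{"translation":[5,0,0],"angular":[0,0,0],"jaw":0.4},{"translation":[6,0,0],"angular":[0,0,0],"jaw":0.4},{"translation":[7,0,0],"angular":[0,0,0],"jaw":0.4},{"translation":[7,0,0],"angular":[0,0,0],"jaw":0.4},{"translation":[7,0,0],"angular":[0,0,0],"jaw":0.4},{"translation":[7,0,0],"angular":[0,0,0],"jaw":0.4}]'
python3 -c "
from h import *
print(inbox(),*go([0,94,78]))"
```

```text
t: 5.55
ee_pos: [578.3, 127.8, 79.7]
orientation: [2.052, 2.376, -0.004]
ft_force: [2.3, -18.8, 3.5]
width: 35.2
grasp_force: 9.5
(array([ 0.936, 91.301, 79.711]), array([  2.256, -18.78 ,   3.481]), 5.55) [ 2.705 -0.936  1.701] [-0.     0.004  0.   ]
```

```bash
python3 -m creep '[{"translation":[-12,0,0],"angular":[0,0,0],"jaw":0.4},{"translation":[-25,0,-30],"angular":[0,0,0],"jaw":0.4},{"translation":[-50,0,-70],"angular":[0,0,0],"jaw":0.2},{"translation":[-100,-12,-80],"angular":[0,0,0],"jaw":0},{"translation":[-150,-24,-80],"angular":[0,0,0],"jaw":0},{"translation":[-200,-36,-80],"angular":[0,0,0],"jaw":0},{"translation":[-250,-46,-80],"angular":[0,0,0],"jaw":0},{"translation":[-250,-46,-80],"angular":[0,0,0],"jaw":0}]'
python3 - <<'E'
from h import *
import cv2
print(inbox())
ci=ctrl.camera_info("wrist");im=ctrl.get_image("wrist")[:,:,::-1].copy()
for th in (0,0.3):
    q=proj(ci,[bw((-52*np.cos(th),-98+52*np.sin(th),58))])[0]; print(th,q)
    cv2.drawMarker(im,tuple(int(v) for v in q),(0,0,255),0,12,1)
for p in [(0,-98,58),(-73,-98,66),(73,-98,66),(-86,15,71),(86,15,71)]:
    q=proj(ci,[bw(p)])[0]; print(p,q)
    cv2.drawMarker(im,tuple(int(v) for v in q),(255,0,255),0,12,1)
print(ctrl.look_for("wrist","disc_tip")[:2])
cv2.imwrite("pics/w2.png",im)
E
```

```text
t: 6.55
ee_pos: [568.3, -125.7, 159.4]
orientation: [-2.059, -2.372, -0.001]
ft_force: [-0.7, 0.5, 0.3]
width: 0.4
grasp_force: 0.0
(array([ -45.885, -157.99 ,  159.44 ]), array([-0.701,  0.474,  0.342]), 6.55)
0 [309.243 154.924]
0.3 [312.258 132.553]
(0, -98, 58) [382.011 154.499]
(-73, -98, 66) [278.641 155.578]
(73, -98, 66) [489.376 154.349]
(-86, 15, 71) [249.475 -36.801]
(86, 15, 71) [536.741 -38.829]
[{'rect': [289.1, 125.5, 398.8, 173.0], 'score': 0.95}]
```

View pics/w2.png

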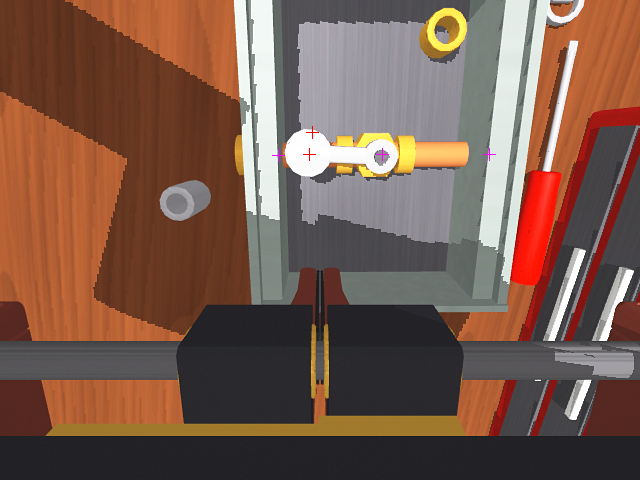

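The valve shows at (381,156) and its disc at (308,153), which puts the handle at about 0.05 rad, with the pivot within 2 mm of prediction. The cover is fully clear. I'll compute the descent and the arc.

Run:
```python
from h import *
print(*go([-46,-146,48]))
R0=None
def arc(ph,d=27,r=47): 
    return go([-r*np.cos(ph)-d*np.sin(ph),-99.5+r*np.sin(ph)-d*np.cos(ph),48],-ph)
base=go([-46,-146,48])[0]
for ph in np.arange(0,1.6,0.15).tolist()+[1.571]:
    s,a=arc(ph);print(round(ph,2),s-base,a)
print(arc(1.571,22)[0]-base)
```

```text
[  9.154  -0.586 111.38 ] [-0.    -0.001 -0.002]
0.0 [19.498 -1.036  0.021] [-0.    -0.001 -0.002]
0.15 [26.818 -4.557  0.03 ] [-0.    -0.001  0.148]
0.3 [34.582 -6.944  0.039] [-0.    -0.001  0.298]
0.45 [42.616 -8.145  0.049] [-0.001 -0.001  0.448]
0.6 [50.739 -8.131  0.057] [-0.001 -0.001  0.598]
0.75 [58.769 -6.903  0.065] [-0.001 -0.001  0.748]
0.9 [66.525 -4.49   0.073] [-0.001 -0.001  0.898]
1.05 [73.833 -0.944  0.08 ] [-0.001 -0.001  1.048]
1.2 [80.529  3.654  0.085] [-0.001 -0.001  1.198]
1.35 [86.463  9.201  0.09 ] [-0.001 -0.001  1.348]
1.5 [91.502 15.572  0.093] [-0.001 -0.001  1.498]
1.57 [93.541 18.835  0.094] [-0.001 -0.001  1.569]
[93.549 23.835  0.092]
```

```bash
python3 -m creep '[{"translation":[9,0,40],"angular":[0,0,0],"jaw":0},{"translation":[9,0,80],"angular":[0,0,0],"jaw":0},{"translation":[9,0,100],"angular":[0,0,0],"jaw":0},{"translation":[9,0,111],"angular":[0,0,0],"jaw":0},{"translation":[9,0,111],"angular":[0,0,0],"jaw":0},{"translation":[9,0,111],"angular":[0,0,0],"jaw":0},{"translation":[9,0,111],"angular":[0,0,0],"jaw":0},{"translation":[9,0,111],"angular":[0,0,0],"jaw":0}]'
python3 -c "
from h import *
print(inbox())"
```

```text
t: 7.65
ee_pos: [567.8, -114.2, 49.4]
orientation: [2.053, 2.377, 0.001]
ft_force: [0.2, 0.0, 0.4]
width: 0.9
grasp_force: 0.0
(array([ -44.714, -146.571,   49.383]), array([0.215, 0.033, 0.356]), 7.65)
```

```bash
python3 -m creep '[{"translation":[10,-1,0],"angular":[0,0,0],"jaw":0},{"translation":[20,-1,0],"angular":[0,0,0],"jaw":0},{"translation":[27,-5,0],"angular":[0,0,0.15],"jaw":0},{"translation":[34.5,-7,0],"angular":[0,0,0.3],"jaw":0},{"translation":[42.5,-8,0],"angular":[0,0,0.45],"jaw":0},{"translation":[50.5,-8,0],"angular":[0,0,0.6],"jaw":0},{"translation":[58.5,-7,0],"angular":[0,0,0.75],"jaw":0},{"translation":[58.5,-7,0],"angular":[0,0,0.75],"jaw":0}]'
python3 - <<'E'
from h import *
print(inbox())
def arc(ph,d=27,r=47): 
    return go([-r*np.cos(ph)-d*np.sin(ph),-99.5+r*np.sin(ph)-d*np.cos(ph),49],-ph)
for ph in (.75,.9,1.05,1.2,1.35,1.5,1.571): print(ph,*arc(ph))
print(arc(1.571,22))
E
```

```text
t: 8.65
ee_pos: [551.7, -56.3, 48.7]
orientation: [-2.78, -1.463, 0.0]
ft_force: [0.7, -0.0, 0.9]
width: 0.8
grasp_force: 0.0
(array([-52.193, -86.894,  48.671]), array([ 0.707, -0.021,  0.949]), 8.65)
0.75 [-0.646 -0.221 -0.329] [-0.     0.     0.002]
0.9 [ 6.689 -3.71  -0.329] [-0.     0.     0.152]
1.05 [14.463 -6.064 -0.328] [-0.     0.     0.302]
1.2 [22.502 -7.23  -0.329] [-0.     0.     0.452]
1.35 [30.625 -7.181 -0.329] [-0.     0.     0.602]
1.5 [38.649 -5.919 -0.33 ] [-0.     0.     0.752]
1.571 [42.361 -4.906 -0.331] [-0.     0.     0.823]
(array([45.759, -1.238, -0.333]), array([-0.   ,  0.   ,  0.823]))
```

```bash
python3 -m creep '[{"translation":[6.5,-3.5,0],"angular":[0,0,0.15],"jaw":0},{"translation":[14.5,-6,0],"angular":[0,0,0.3],"jaw":0},{"translation":[22.5,-7,0],"angular":[0,0,0.45],"jaw":0},{"translation":[30.5,-7,0],"angular":[0,0,0.6],"jaw":0},{"translation":[38.5,-6,0],"angular":[0,0,0.75],"jaw":0},{"translation":[42.5,-5,0],"angular":[0,0,0.823],"jaw":0},{"translation":[44,-3,0],"angular":[0,0,0.823],"jaw":0},{"translation":[44,-3,0],"angular":[0,0,0.823],"jaw":0}]'
python3 - <<'E'
from h import *
import cv2
print(inbox())
ci=ctrl.camera_info("wrist");im=ctrl.get_image("wrist")[:,:,::-1].copy()
for p in [(0,-99.5,58),(0,-47.5,58)]:
    q=proj(ci,[bw(p)])[0]; print(p,q); cv2.drawMarker(im,tuple(int(v) for v in q),(0,0,255),0,12,1)
cv2.imwrite("pics/w3.png",im)
E
```

```text
t: 9.65
ee_pos: [569.0, -19.6, 47.7]
orientation: [-3.133, -0.233, 0.018]
ft_force: [-13.2, -4.8, 10.0]
width: 0.6
grasp_force: 7.1
(array([-29.796, -53.169,  47.705]), array([-13.189,  -4.77 ,  10.02 ]), 9.65)
(0, -99.5, 58) [426.792 238.138]
(0, -47.5, 58) [307.647 237.951]
```

View pics/w3.png

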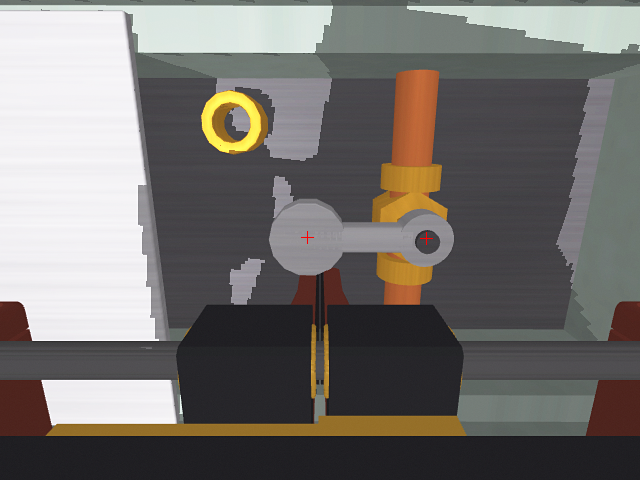

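The handle points square across the pipe: the disc at (307,237) and pivot at (427,239) sit on their shut positions. It presses its stop with about 13 N. I'll back off and rise.

```bash
python3 -m creep '[{"translation":[-6,0,0],"angular":[0,0,0],"jaw":0},{"translation":[-12,0,0],"angular":[0,0,0],"jaw":0},{"translation":[-12,0,-20],"angular":[0,0,0],"jaw":0},{"translation":[-12,0,-60],"angular":[0,0,0],"jaw":0},{"translation":[-30,0,-110],"angular":[0,0,0],"jaw":0},{"translation":[-50,0,-150],"angular":[0,0,0],"jaw":0},{"translation":[-70,0,-170],"angular":[0,0,0],"jaw":0},{"translation":[-70,0,-170],"angular":[0,0,0],"jaw":0}]'
python3 - <<'E'
from h import *
import cv2
print(inbox())
im=ctrl.get_image("wrist")[:,:,::-1].copy()
ci=ctrl.camera_info("wrist")
for p in [(0,-99.5,58),(0,-47.5,58),(-86,15,71),(86,15,71)]:
    q=proj(ci,[bw(p)])[0]; cv2.drawMarker(im,tuple(int(v) for v in q),(0,0,255),0,12,1)
s=ctrl.get_image("side")[:,:,::-1]
cv2.imwrite("pics/w4.png",np.vstack([cv2.resize(im,(400,300)),cv2.resize(s[150:390,200:520],(400,300))]))
E
```

```text
t: 10.7
ee_pos: [505.4, -29.3, 220.3]
orientation: [3.133, 0.227, 0.006]
ft_force: [-0.2, -0.6, -0.6]
width: 0.6
grasp_force: 0.0
(array([-94.076, -53.511, 220.334]), array([-0.154, -0.628, -0.567]), 10.7)
```

View pics/w4.png

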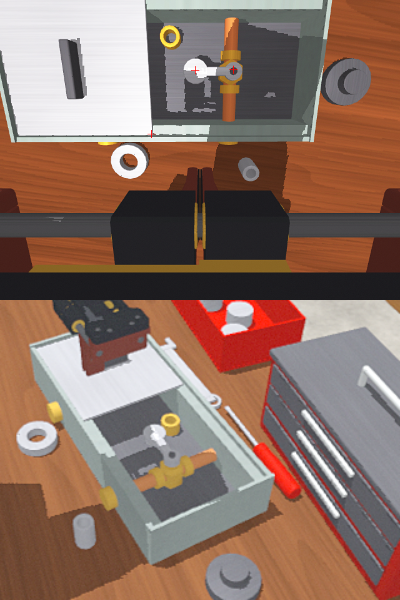

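The cover lies flat at the +y end and clear of the shut valve. The handle is square across its pipe, and the loose parts are undisturbed. I'll hand the job in.

```bash
python3 -c "
from workcell import ctrl
print(ctrl.close_job())"
```

```text
the job is handed in; nothing more can be done
None
```

Job handed in at about 11 s: the cover was pushed to its stop at the box's +y end, the disc valve is shut square across its pipe against its stop, and the last pictures show the loose parts in view undisturbed; I never touched the plain valve, but the cover now hides it, so I couldn't check it at the end.

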